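Hang the riffler holder on its keyhole screw

ROBOT

A 6-joint arm with a two-finger parallel gripper is mounted at the origin on the work surface. World frame = base frame: x ahead of the robot, y to its left, z up, the work surface at z = 0. Lengths are in m, angles in rad, forces in N, time in s.
With the tool pointing down it reaches from about 0.2 to 0.875 m from the base axis. Payload 3.4 kg.
Tool frame: the origin (TCP) lies on the centre line of the jaws, within the pads' length; the fingertips stand 11 mm ahead of it and the grasp point (between the pads) lies 8 mm behind it; z points along the fingers, y is the line along which they close (so a half turn about z gives the same grasp; the last joint's range is limited). The gripper opens to 94 mm and grips with 3 to 60 N. Pads are 16 mm wide; open, the fingers measure 119 mm over their backs; the gripper's body (75 mm by 177 mm) begins 78 mm behind the grasp point.
Start: joints at [1.133, 0.276, 1.505, -0, 1.361, -0.121], TCP at [0.179, 0.546, 0.216] pointing down, gripper open.
Joint ranges: [-2.89, 2.89], [-0.75, 2.08], [0.22, 2.7], [-1.18, 4.32], [0.11, 2.71], [-2.7, 2.7]. Speed limits (rad/s): [2.57, 2.57, 3.14, 3.14, 3.14, 3.14].

INTERFACE

Orientations are given as a rotation vector (axis times angle).
In Python, from plant import manip gives the robot as it stands.
- The arm moves only by the shell command python3 -m inch 'ROWS' [FORCE]. ROWS is JSON, a list that holds one entry, the list of rows, each a list of 7 numbers: the turn, a rotation vector about the world's x, y, z as a fraction of full scale, then the shift along the world's x, y, z as a fraction of full scale, then the closure, from 0 (fully open) to 1 (shut). A call has 1 to 8 rows; each row shifts and turns the commanded pose from where the row before left it; what a row does not reach is not made up. Full scale, the value 1, is 0.05 m for a shift and 90 degrees for a turn. A row lasts 1/8 s, in which the tool goes at most 62.5 mm and 10.7 degrees, less where a joint would pass 70% of its speed; a pose out of reach is approached as far as the arm can. A call with a number of a shift or a turn outside -1 to 1 is refused whole. A call with a gripper value outside its range is refused whole. The fingers move at their own pace and stop on an object; FORCE is the grip in N (left out, the last holds). Time passes only in rows, so rows that do not move let the fingers close. It gives the time, the measured TCP pose, the force, the opening and the grip force at its end, in the units of the state.
- manip.observe(): the state, without advancing time (a new reading comes with each control period).
- manip.get_image(name): name is "side" or "top" or "wrist"; returns a dict with "img" (384x512x3 uint8, red, green, blue), "depth" (384x512 float32, m along the optical axis (not along the pixel's ray), 0 where there is no reading), "K" (3x3 intrinsics, pixels), "rvec" (rotation vector, rad) and "tvec" (3), from world to camera coordinates, as OpenCV has them; the wrist camera has in their place "tool_from_camera" (4x4, takes a point from camera to tool coordinates, whose origin is the TCP and whose axes are the flange's). Camera axes: x right, y down, z forward; pixel columns grow to the right and rows downward; lengths in m; the calibration is good to about 2 mm. A picture is of the moment at which its call begins: read the wrist's pose just before it.
- manip.finish_job(): hands the job in; it is judged then, once.
The state is a dict: "time": time; "q": joint angles; "joint_vel": joint speeds; "tau": joint torques, N m; "tool_pos": TCP position; "eef_rot": TCP orientation; "wrist_force": force on the tool from outside, world axes, zero at the start; "wrist_torque": the same for the moment, N m; "grip_width": finger opening in m; "grip_force": force on a finger pad.
Only numpy, scipy, OpenCV 4.12 (cv2) and the standard library are available. Lean on these libraries where they do the work, as an engineer would, in place of code of your own. Each camera call takes 0.05 s, during which the arm holds its last target. There are 200 camera calls.

TASK

Pick up the little riffler holder standing on the carver's bench and hang it on the screw of the upright tool panel: pass the round part of its keyhole over the screw head and washer, then, flat on the panel, press it steadily down until the screw is fully home against the closed end of the narrow slot and the holder hangs plumb. Feel your way rather than forcing it against the screw or the panel, let go of it, and leave the mallet, tin, gouge and pencil where they lie.

Things in the scene. Friction and masses are not known exactly. Their poses are not given: they have to be found in the camera images.
- holder_center (a point): Centre, half-way up, of the holder's upright beech block: 56 mm deep (x), 52 wide (y), 68 tall; 0.34 kg in all. A blue steel plate, 4 thick, 52 wide, 107 tall, covers its back, rising 39 above it; its back face is 32 mm to +x from here. Keyhole through the plate: 18 mm round hole centred 46 mm up (+z) from here; from it an 8 mm slot runs straight up; a screw fully home lies 61 mm up from here.
- screw: Level screw. Origin on its axis at the panel's face; -x points straight out of the panel, z up. 6 mm shank; dark 11 mm head, its front 11.4 mm out. Under the head a sprung domed rubber washer, 16 mm across: rim 5.0 mm, inner face 2.6 mm off the panel, so the plate, held flat on the panel, slides in under it and is pinched with about 11 N. The round hole passes over it with 1 mm to spare.
- panel: Fixed plywood tool panel, 18 mm thick (x), 300 wide (y), 205 tall; origin at its bottom middle; front face 9 mm to -x. Hung up, the holder's axes are parallel to the screw's and panel's. The pinch holds the holder up: it must be pushed down the 15 mm from hole to slot end, the push growing to 3 to 13 N, then a hard stop. A gripper leaning 20 deg to the holder's front (-x) clears plate and panel.
- mallet: Bystander: turned wooden carver's mallet, 88 mm across, 218 mm tall, standing on its head, handle up. Origin under its centre.
- tin: Bystander: green tin with a pale lid, 72 mm across, 40 mm tall. Origin under its centre.
- gouge: Bystander: carving gouge lying along its x, wooden handle 110 mm to -x, steel blade 125 mm to +x, 22 mm high. Origin under the ferrule.
- pencil: Bystander: red flat carpenter's pencil lying along its x, 180 mm long, 14 mm wide, 8 mm high. Origin under its middle.
Mind the look-alikes: they are no part of the job. There is more than one size of the part that bears holder_center; the job needs the largest.

How it is judged:
By the outcome, as a careful person would: the job done as asked, in the order asked, and still so for the second after the job is handed in, with the robot touching nothing.
It also fails if it takes over 64 s, if anything falls off the work surface, if the arm or the gripper's body presses on something with over 40 N, if the wrist force passes 120 N, or if a joint passes its speed limit or range.

## Working session

There is one attempt and no reset: what is moved stays moved. The work goes in short steps, Python scripts to look and compute and a shell command to move; the robot and the scene stay as the last step left them, time stands still between calls to the robot, and variables do not carry over. Pictures are saved under pics/ and viewed, at most 10 in all, crops included, and the job is handed in when it is done.

```bash
ls; mkdir -p pics; cat > h.py <<'E'
import numpy as np,cv2
from plant import manip
def shot(n):
    s=manip.observe(); d=manip.get_image(n)
    K=np.array(d["K"])
    if n=="wrist":
        T=np.array(d["tool_from_camera"]); R=cv2.Rodrigues(np.array(s["eef_rot"],float))[0]
        Rw=R@T[:3,:3]; c=R@T[:3,3]+np.array(s["tool_pos"])
    else:
        Rc=cv2.Rodrigues(np.array(d["rvec"],float))[0]; Rw=Rc.T; c=-Rc.T@np.array(d["tvec"]).ravel()
    return d["img"],d["depth"],K,Rw,c
def cloud(dep,K,R,c):
    v,u=np.mgrid[:dep.shape[0],:dep.shape[1]]
    p=np.stack([(u-K[0,2])/K[0,0]*dep,(v-K[1,2])/K[1,1]*dep,dep],-1)@R.T+c
    p[dep==0]=np.nan
    return p
def save(n,img): cv2.imwrite("pics/"+n+".png",cv2.cvtColor(img,cv2.COLOR_RGB2BGR))
E
python3 - <<'E'
from h import *
for n in("side","top"):
    i,d,K,R,c=shot(n); np.savez(n+".npz",i=i,d=d,K=K,R=R,c=c); save(n,i); print(n,c.round(3),R[:,2].round(2),K[0,0],(d>0).mean())
print(manip.observe())
E
```

```text
pics
side [0.386 0.669 0.945] [ 0.18 -0.6  -0.78] 403.4593720868366 0.9961191813151041
top [0.512 0.042 0.927] [ 0.1   0.03 -0.99] 351.7865796430868 0.9959462483723959
{'time': 0.1, 'q': array([ 1.13298847e+00,  2.76461898e-01,  1.50598263e+00, -3.81405201e-05,
        1.36068338e+00, -1.21031502e-01]), 'joint_vel': array([-0.00105429, -0.00145155, -0.00250432,  0.00016423, -0.00066617,
        0.00072074]), 'tau': array([ 2.58646673e-03, -4.05457020e+01, -2.37778902e+01,  7.07423408e-02,
        2.99460953e-02, -3.94350229e-05]), 'tool_pos': array([0.17894498, 0.54593828, 0.21574058]), 'eef_rot': array([-4.95439600e-01, -3.10188709e+00,  2.33390629e-03]), 'wrist_force': array([-0.43058672,  0.56857191,  0.03161439]), 'wrist_torque': array([-0.00794547, -0.04538414,  0.03995254]), 'grip_force': 0.0, 'grip_width': 0.09404591896513907}
```

View pics/side.png

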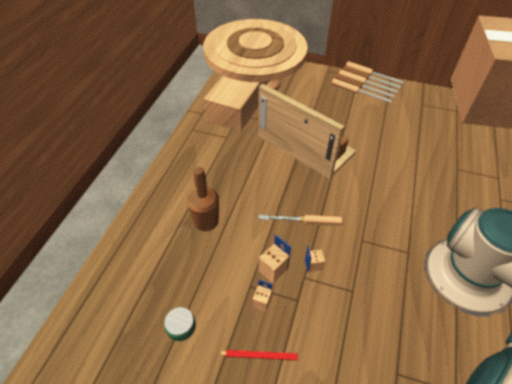

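View pics/top.png

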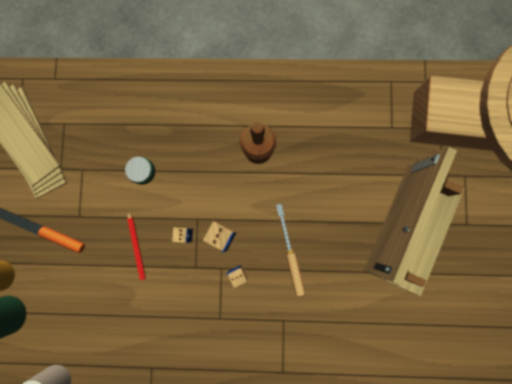

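Side view: the largest holder is at about (274,260), with smaller look-alikes at (262,292) and (316,260). The panel is at (300,130), with a screw-like dot at (305,121) and another dark item at (331,145). In the top view, the largest is at (219,236) and the small ones at (182,235) and (237,277).

```bash
python3 - <<'E'
from h import *
for n,(x0,y0,x1,y1),(a0,b0,a1,b1) in (("side",(245,230,335,310),(250,80,360,180)),("top",(165,215,255,295),(360,140,470,300))):
    z=np.load(n+".npz"); P=cloud(z["d"],z["K"],z["R"],z["c"]); i=z["i"]
    hsv=cv2.cvtColor(i,cv2.COLOR_RGB2HSV)
    m=cv2.inRange(hsv,(105,120,40),(130,255,255))
    k,l,s,ce=cv2.connectedComponentsWithStats(m)
    for j in range(1,k):
        if s[j,4]>8:
            q=P[l==j]; print(n,"blue",s[j],np.nanmean(q,0).round(3),np.nanmin(q,0).round(3),np.nanmax(q,0).round(3))
    pts=dict(side=[(274,260),(262,292),(316,258),(305,121),(331,145),(290,125),(203,210),(200,172),(180,322),(300,219),(260,354)],top=[(219,236),(182,235),(237,277),(406,229),(382,268),(395,229),(415,229),(257,130),(140,170),(290,250),(136,247)])[n]
    for u,v in pts: print(n,(u,v),P[v,u].round(3))
    A=cv2.resize(i[y0:y1,x0:x1],None,fx=4,fy=4,interpolation=2);B=cv2.resize(i[b0:b1,a0:a1],None,fx=3.6,fy=3.6,interpolation=2)
    B=B[:A.shape[0]] if n=="side" else cv2.resize(B,(400,570))
    h=max(A.shape[0],B.shape[0]); A=cv2.copyMakeBorder(A,0,h-A.shape[0],0,0,0);B=cv2.copyMakeBorder(B,0,h-B.shape[0],0,0,0)
    save(n+"_c",np.hstack([A,B])[:600,:800])
E
```

```text
side blue [276 237  14  16  73] [0.482 0.124 0.097] [0.462 0.112 0.078] [0.502 0.135 0.108]
side blue [306 255   4  12  35] [0.414 0.113 0.039] [0.409 0.103 0.012] [0.42  0.125 0.065]
side (274, 260) [0.493 0.156 0.067]
side (262, 292) [0.499 0.238 0.044]
side (316, 258) [0.394 0.105 0.046]
side (305, 121) [ 0.524 -0.261  0.174]
side (331, 145) [ 0.433 -0.222  0.139]
side (290, 125) [ 0.572 -0.289  0.123]
side (203, 210) [0.708 0.09  0.103]
side (200, 172) [0.718 0.059 0.215]
side (180, 322) [0.658 0.367 0.04 ]
side (300, 219) [ 0.466 -0.027  0.015]
side (260, 354) [0.463 0.369 0.007]
top blue [187 231   3   8  10] [0.497 0.225 0.049] [0.49  0.224 0.038] [0.507 0.225 0.06 ]
top blue [224 234  10  17  29] [0.484 0.12  0.078] [0.465 0.111 0.051] [0.502 0.129 0.108]
top (219, 236) [0.496 0.152 0.013]
top (182, 235) [0.497 0.241 0.047]
top (237, 277) [0.393 0.103 0.016]
top (406, 229) [ 0.522 -0.258  0.183]
top (382, 268) [ 0.436 -0.223  0.135]
top (395, 229) [ 0.522 -0.264  0.105]
top (415, 229) [ 0.522 -0.267  0.206]
top (257, 130) [0.719 0.055 0.216]
top (140, 170) [0.661 0.358 0.04 ]
top (290, 250) [ 0.464 -0.031  0.018]
top (136, 247) [0.462 0.37  0.008]
```

View pics/side_c.png

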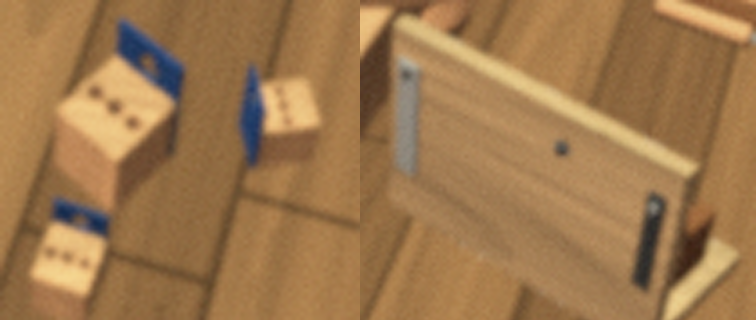

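The crop confirms it: the largest holder is at side (274,260), with its block top at z≈0.067, matching the stated 68 mm. The other two are smaller. The screw is the single dark dot at side (306,121). Next I fit the block and panel geometry.

```bash
python3 - <<'E'
from h import *
for n in("side","top"):
    z=np.load(n+".npz"); P=cloud(z["d"],z["K"],z["R"],z["c"]); i=z["i"]; R,K,c=z["R"],z["K"],z["c"]
    hsv=cv2.cvtColor(i,cv2.COLOR_RGB2HSV)
    # block top
    m=(abs(P[...,2]-.066)<.006)&(np.hypot(P[...,0]-.49,P[...,1]-.15)<.06)&~((hsv[...,0]>100)&(hsv[...,1]>100))
    q=P[m]; r=cv2.minAreaRect(np.float32(q[:,:2]*1000)); print(n,"blocktop",m.sum(),q[:,2].mean().round(4),r)
    # panel plane
    m=(abs(P[...,0]-.52)<.13)&(P[...,1]<-.15)&(P[...,1]>-.36)&(P[...,2]>.03)&(P[...,2]<.19)
    q=P[m]
    best=0;rng=np.random.default_rng(0)
    for _ in range(500):
        t=q[rng.choice(len(q),3,False)];nn=np.cross(t[1]-t[0],t[2]-t[0]);nn/=np.linalg.norm(nn)+1e-12
        inl=abs((q-t[0])@nn)<.003
        if inl.sum()>best:best=inl.sum();I=inl
    w=q[I];ct=w.mean(0);nn=np.linalg.svd(w-ct)[2][2];nn*=np.sign(nn[0]*-.4-nn[1])*1
    nn=nn if nn[1]<0 else -nn
    print("panel",len(q),best,ct.round(4),nn.round(4),np.degrees(np.arctan2(nn[1],nn[0])).round(2),"rms",((w-ct)@nn).std().round(4))
    u0,v0=(306,121) if n=="side" else (406,229)
    g=cv2.cvtColor(i,cv2.COLOR_RGB2GRAY).astype(float); sub=g[v0-6:v0+7,u0-6:u0+7]
    wt=np.clip(np.median(sub)-25-sub,0,None); vv,uu=np.mgrid[v0-6:v0+7,u0-6:u0+7]
    u,v=(wt*uu).sum()/wt.sum(),(wt*vv).sum()/wt.sum()
    ray=R@np.array([(u-K[0,2])/K[0,0],(v-K[1,2])/K[1,1],1])
    for off in(0,.009,.0114):
        t=((ct-off*nn-c)@nn)/(ray@nn); print("screw",(round(u,1),round(v,1)),off,(c+t*ray).round(4))
    s=c,ray; print(n, c.round(4).tolist(),(ray/np.linalg.norm(ray)).round(5).tolist())
    # blue plate
    m=cv2.inRange(hsv,(105,120,40),(130,255,255))>0
    m&=(np.hypot(P[...,0]-.483,P[...,1]-.122)<.04)
    q=P[m&(P[...,2]>.075)]; A=np.linalg.svd((q-q.mean(0))[:,:2])[2][0]; print("plate",q.mean(0).round(4),np.degrees(np.arctan2(A[1],A[0])))
E
```

```text
side blocktop 435 0.0664 ((496.46527099609375, 146.6417694091797), (60.960575103759766, 53.37128829956055), 64.04126739501953)
panel 2999 2529 [ 0.5314 -0.2704  0.113 ] [-3.954e-01 -9.185e-01  6.000e-04] -113.29 rms 0.0014
screw (np.float64(305.6), np.float64(121.0)) 0 [ 0.5226 -0.2666  0.1695]
screw (np.float64(305.6), np.float64(121.0)) 0.009 [ 0.521  -0.2561  0.1781]
screw (np.float64(305.6), np.float64(121.0)) 0.0114 [ 0.5206 -0.2533  0.1804]
side [0.3858, 0.6688, 0.9451] [0.11183, -0.76491, -0.63435]
plate [0.4819 0.1237 0.097 ] 153.66953008067392
top blocktop 417 0.0686 ((498.1421813964844, 150.755859375), (52.78501510620117, 52.040592193603516), 64.88066101074219)
panel 2927 2689 [ 0.5332 -0.2696  0.1177] [-0.3973 -0.9177 -0.0012] -113.41 rms 0.0009
screw (np.float64(403.6), np.float64(229.1)) 0 [ 0.522  -0.2648  0.153 ]
screw (np.float64(403.6), np.float64(229.1)) 0.009 [ 0.5217 -0.2549  0.178 ]
screw (np.float64(403.6), np.float64(229.1)) 0.0114 [ 0.5216 -0.2523  0.1847]
top [0.5119, 0.0416, 0.927] [0.01217, -0.36807, -0.92972]
plate [0.4817 0.1213 0.0915] 153.9952207039226
```

```bash
cat >> h.py <<'E'
def frame(yawdeg,lean=20):
    a=np.radians(yawdeg); xh=np.array([np.cos(a),np.sin(a),0]); yh=np.array([-np.sin(a),np.cos(a),0])
    l=np.radians(lean); z=np.array([0,0,-1])*np.cos(l)+xh*np.sin(l)
    return xh,yh,np.stack([np.cross(yh,z),yh,z],1)
def togo(p,R):
    s=manip.observe(); Rc=cv2.Rodrigues(np.array(s["eef_rot"],float))[0]
    r=cv2.Rodrigues(R@Rc.T)[0].ravel()
    print("turn units",(r/(np.pi/2)).round(4),"deg",np.degrees(np.linalg.norm(r)).round(2),"shift units",((p-np.array(s["tool_pos"]))/.05).round(3))
E
python3 - <<'E'
from h import *
xh,yh,R=frame(-116); C=np.array([.496,.149,.034])
g=C-.004*xh+[0,0,.004]; tcp=g+.008*R[:,2]
print(xh,yh,tcp); togo(tcp-.11*R[:,2],R); print(R[:,2]*.11/.05)
E
```

```text
[-0.43837115 -0.89879405  0.        ] [ 0.89879405 -0.43837115  0.        ] [0.49655403 0.15013593 0.03048246]
turn units [-0.2312 -0.099  -1.0748] deg 99.35 shift units [ 6.682 -7.24  -1.638]
[-0.32984988 -0.67629247 -2.06732377]
```

```bash
python3 -m inch '[[[-0.0193,-0.0083,-0.0896,0.557,-0.603,-0.137,0],[-0.0193,-0.0083,-0.0896,0.557,-0.603,-0.137,0],[-0.0193,-0.0083,-0.0896,0.557,-0.603,-0.137,0],[-0.0193,-0.0083,-0.0896,0.557,-0.603,-0.137,0],[-0.0193,-0.0083,-0.0896,0.557,-0.603,-0.137,0],[-0.0193,-0.0083,-0.0896,0.557,-0.603,-0.137,0],[-0.0193,-0.0083,-0.0896,0.557,-0.603,-0.137,0],[0,0,0,0,0,0,0]]]' 30
python3 - <<'E'
from h import *
xh,yh,R=frame(-116); C=np.array([.496,.149,.034])
g=C-.004*xh+[0,0,.004]; tcp=g+.008*R[:,2]
togo(tcp-.11*R[:,2],R); print(manip.observe()["q"].round(2))
E
```

```text
time: 1.1
tool_pos: [0.3753, 0.3337, 0.1674]
eef_rot: [1.833, 2.387, -0.287]
wrist_force: [-0.6, -0.3, 0.7]
grip_width: 0.0943
grip_force: 0.0
turn units [-0.0949 -0.0412 -0.4457] deg 41.18 shift units [ 2.756 -2.994 -0.672]
[ 0.71  0.3   1.62 -0.16  1.39  0.49]
```

```bash
python3 -m inch '[[[-0.019,-0.0082,-0.089,0.551,-0.599,-0.134,0],[-0.019,-0.0082,-0.089,0.551,-0.599,-0.134,0],[-0.019,-0.0082,-0.089,0.551,-0.599,-0.134,0],[-0.019,-0.0082,-0.089,0.551,-0.599,-0.134,0],[-0.019,-0.0082,-0.089,0.551,-0.599,-0.134,0],[0,0,0,0,0,0,0],[0,0,0,0,0,0,0]]]' 30
python3 - <<'E'
from h import *
xh,yh,R=frame(-116); C=np.array([.496,.149,.034])
g=C-.004*xh+[0,0,.004]; tcp=g+.008*R[:,2]
togo(tcp-.11*R[:,2],R)
i,d,K,Rw,c=shot("wrist"); save("w1",i); P=cloud(d,K,Rw,c)
m=(abs(P[...,2]-.067)<.006)&(np.hypot(P[...,0]-.49,P[...,1]-.15)<.05)
hsv=cv2.cvtColor(i,cv2.COLOR_RGB2HSV); b=cv2.inRange(hsv,(100,120,30),(130,255,255))>0
q=P[m&~b]; print(q[:,2].mean(),cv2.minAreaRect(np.float32(q[:,:2]*1000)))
k,l,st,ce=cv2.connectedComponentsWithStats(b.astype(np.uint8))
for j in range(1,k):
    if st[j,4]>50: print(st[j],np.nanmean(P[l==j],0).round(4))
E
```

```text
time: 1.98
tool_pos: [0.511, 0.1865, 0.1349]
eef_rot: [2.476, 1.558, -0.435]
wrist_force: [0.3, 0.6, 0.3]
grip_width: 0.0941
grip_force: 0.0
turn units [-0.001  -0.0001 -0.0039] deg 0.36 shift units [ 0.041 -0.051 -0.021]
0.06593185009462303 ((496.4451599121094, 146.1424560546875), (61.75984573364258, 52.01911163330078), 63.569114685058594)
[195 134  43  31 558] [0.4983 0.2255 0.0623]
[ 187  225   35   60 1281] [0.4156 0.1105 0.0382]
[ 228  246   60   35 1670] [0.4847 0.1223 0.09  ]
```

View pics/w1.png

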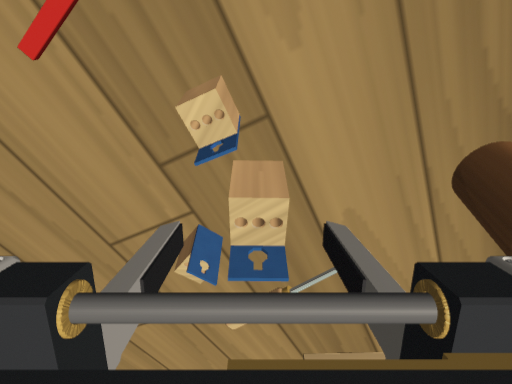

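The wrist view shows the target holder centred between the fingers: block at (259,220), keyhole at (258,258). Its neighbours are clear of the fingers' path. Descending.

```bash
python3 -m inch '[[[0,0,-0.004,-0.054,-0.149,-0.417,0],[0,0,0,-0.054,-0.149,-0.417,0],[0,0,0,-0.054,-0.149,-0.417,0],[0,0,0,-0.054,-0.149,-0.417,0],[0,0,0,-0.054,-0.149,-0.417,0],[0,0,0,0,0,0,0]]]' 35
python3 -m inch '[[[0,0,0,0,0,0,1],[0,0,0,0,0,0,1],[0,0,0,0,0,0,1],[0,0,0,0,0,0,1],[0,0,0,0,0,0,1],[0,0,0,0,0,0,1]]]' 35
```

```text
time: 2.78
tool_pos: [0.4963, 0.1489, 0.0303]
eef_rot: [2.481, 1.551, -0.44]
wrist_force: [0.1, 0.6, 0.5]
grip_width: 0.0938
grip_force: 0.0
time: 3.52
tool_pos: [0.4984, 0.1485, 0.031]
eef_rot: [2.482, 1.548, -0.435]
wrist_force: [-0.0, 0.6, 2.8]
grip_width: 0.0522
grip_force: 35.0
```

```bash
python3 -m inch '[[[0,0,0,0,0,0.5,1],[0,0,0,0,0,0.8,1],[0,0,0,0,0,0.8,1],[0,0,0,0,0,0.5,1],[0,0,0,0,0,0,1]]]' 45
python3 - <<'E'
from h import *
xh,yh,R=frame(-113.35)
S=np.array([.5177,-.2638,.178])
tcp=S-xh*.092; tcp[2]=.178-.049
print(tcp);togo(tcp,R)
i,d,K,Rw,c=shot("wrist"); print(Rw.round(2),(c-manip.observe()["tool_pos"]).round(3))
E
```

```text
time: 4.15
tool_pos: [0.4994, 0.1488, 0.1617]
eef_rot: [2.483, 1.547, -0.43]
wrist_force: [0.7, 0.7, -5.1]
grip_width: 0.0517
grip_force: 45.0
[ 0.55416391 -0.17933472  0.129     ]
turn units [-0.0015  0.0031  0.0305] deg 2.76 shift units [ 1.096 -6.564 -0.654]
[[ 0.9  -0.36 -0.25]
 [-0.44 -0.74 -0.51]
 [ 0.    0.57 -0.82]] [0.056 0.114 0.133]
```

```bash
python3 -m inch '[[[0,0,0.004,-0.024,-0.4,0.3,1],[0,0,0.004,-0.024,-0.8,0.3,1],[0,0,0.004,-0.024,-0.95,0.3,1],[0,0,0.004,-0.024,-0.95,0.3,1],[0,0,0.004,-0.024,-0.95,0.2,1],[0,0,0.004,-0.024,-0.95,0.15,1],[0,0,0.004,-0.024,-0.7,0,1],[-0.0015,0.003,0.0025,-0.024,-0.31,0,1]]]'
python3 -m inch '[[[0,0,0,0,0,0,1],[0,0,0,0,0,0,1]]]'
python3 - <<'E'
from h import *
i,d,K,Rw,c=shot("wrist"); np.savez("w2.npz",i=i,d=d,K=K,R=Rw,c=c); save("w2",i); print(K[0,0])
xh,yh,R=frame(-113.35); togo(np.array([.554,-.179,.129]),R)
E
```

```text
time: 5.2
tool_pos: [0.4873, -0.1533, 0.2362]
eef_rot: [2.442, 1.604, -0.44]
wrist_force: [-0.4, 0.9, -4.0]
grip_width: 0.0516
grip_force: 45.0
time: 5.45
tool_pos: [0.4886, -0.1508, 0.2374]
eef_rot: [2.439, 1.606, -0.436]
wrist_force: [0.7, -0.4, -3.3]
grip_width: 0.0516
grip_force: 45.0
286.4053208980437
turn units [ 0.0004 -0.0027 -0.0008] deg 0.26 shift units [ 1.304 -0.564 -2.173]
```

View pics/w2.png

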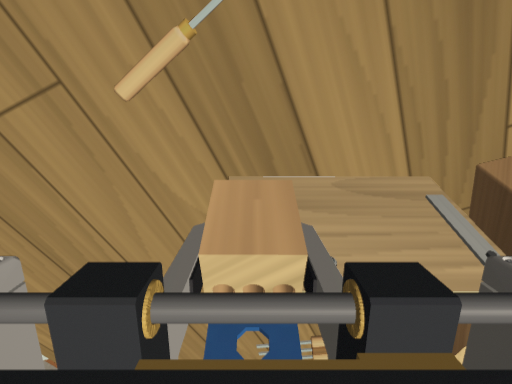

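The wrist view shows the panel at (400,220) and the screw head half hidden by the finger at (333,260). The keyhole is visible at (252,345). I shift sideways and up a bit.

```bash
python3 -m inch '[[[0,0,0,-0.3,0.13,0.25,1],[0,0,0,-0.3,0.13,0.25,1],[0,0,0,0,0,0,1],[0,0,0,0,0,0,1]]]'
python3 - <<'E'
from h import *
i,d,K,Rw,c=shot("wrist"); np.savez("w2.npz",i=i,d=d,K=K,R=Rw,c=c,t=manip.observe()["tool_pos"])
A=cv2.resize(i[200:300,310:410],(500,500),interpolation=2); B=cv2.resize(i[310:384,200:310],(740//2*1,250),interpolation=2)
save("w3",np.hstack([A,cv2.resize(cv2.copyMakeBorder(B,0,250,0,0,0),(300,500))]))
P=cloud(d,K,Rw,c); xh,yh,R=frame(-113.35)
m=np.zeros(d.shape,bool); m[190:280,320:420]=1; q=P[m]; pr=q@xh
h=np.histogram(pr[np.isfinite(pr)],40); md=np.median(pr[(q[:,2]>.05)&(q[:,2]<.2)]); print("panel plane proj",md)
w=q[(abs(pr-md)<.004)&(q[:,2]>.03)&(q[:,2]<.195)]; ct=w.mean(0);n=np.linalg.svd(w-ct)[2][2]; n*=-np.sign(n[1]); print(ct.round(4),n.round(4),np.degrees(np.arctan2(n[1],n[0])),len(w))
E
```

```text
time: 6.0
tool_pos: [0.4588, -0.1389, 0.2638]
eef_rot: [2.437, 1.604, -0.433]
wrist_force: [0.4, -0.8, -4.2]
grip_width: 0.0519
grip_force: 45.0
panel plane proj 0.03767283834567284
[ 0.5502 -0.2786  0.135 ] [-0.3945 -0.9189 -0.001 ] -113.23778780974106 6830
```

View pics/w3.png

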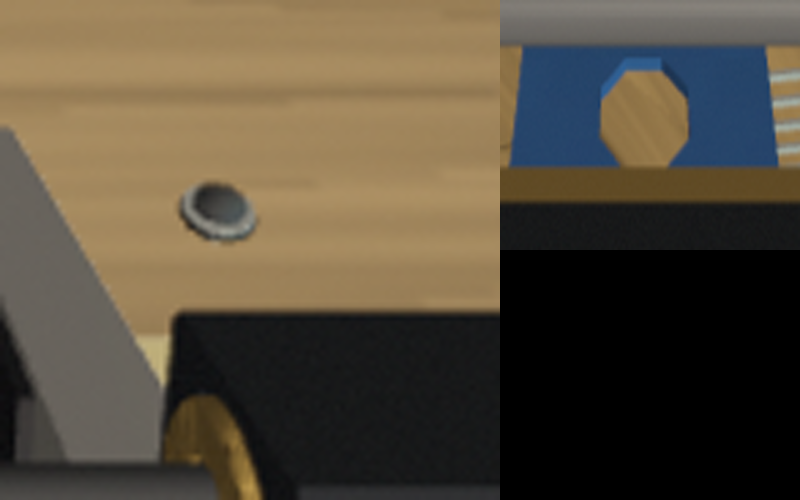

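Crop: screw head centre at crop (219,205), i.e. pixel (353.4,240.6), inside the grey washer ring. The keyhole's round hole spans columns 237–269, with its lower front edge at row 327.

```bash
python3 - <<'E'
from h import *
z=np.load("w2.npz"); K,Rw,c,t=[z[k] for k in("K","R","c","t")]; i=z["i"]
P=cloud(z["d"],K,Rw,c)
xh,yh,R=frame(-113.25)
ct=np.array([.5502,-.2786,.135])
def hit(u,v,p0,n=xh):
    r=Rw@np.array([(u-K[0,2])/K[0,0],(v-K[1,2])/K[1,1],1]); return c+r*((p0-c)@n)/(r@n)
for nm,u,v,off in(("head",353.4,240.6,.0105),("washer",353.2,241.8,.005)):
    p=hit(u,v,ct-off*xh); print(nm,p.round(4),"rel TCP x,y,z",((p-t)@xh+off).round(4),((p-t)@yh).round(4),(p-t)[2].round(4))
pl=t+.028*xh
for nm,u,v in(("holelow",253,326.9),("L",236.7,340),("Rr",269.3,340)):
    p=hit(u,v,pl); print(nm,"rel TCP",((p-t)@xh).round(4),((p-t)@yh).round(4),(p-t)[2].round(4), P[int(v),int(u)-(20 if nm=="L" else -20)].round(3))
b=cv2.inRange(cv2.cvtColor(i,cv2.COLOR_RGB2HSV),(100,120,30),(130,255,255))>0; b[:310]=0
q=P[b]; a=(q-t); print("plate x rel TCP",np.median(a@xh),"y",np.percentile(a@yh,[1,99]),"z",np.percentile(a[:,2],[1,99]),b.sum())
s=manip.observe(); print(s["tool_pos"],t); togo(t,R)
E
```

```text
head [ 0.5226 -0.2553  0.1765] rel TCP x,y,z 0.0922 0.1045 -0.0869
washer [ 0.5223 -0.2612  0.1726] rel TCP x,y,z 0.0922 0.1065 -0.0908
holelow rel TCP 0.028 -0.0001 0.0397 [ 0.458 -0.17   0.302]
L rel TCP 0.028 -0.0091 0.0474 [ 0.429 -0.157  0.31 ]
Rr rel TCP 0.028 0.0088 0.0474 [ 0.466 -0.172  0.311]
plate x rel TCP nan y [nan nan] z [nan nan] 2438
[ 0.45885465 -0.13904905  0.26340144] [ 0.45885465 -0.13904905  0.26340144]
turn units [ 0.0011 -0.0017  0.0009] deg 0.2 shift units [0. 0. 0.]
```

```bash
python3 -m inch '[[[0.001,-0.0017,0.001,0.383,-0.165,-0.3,1],[0,0,0,0.383,-0.165,-0.5,1],[0,0,0,0.383,-0.165,-0.6,1],[0,0,0,0.383,-0.165,-0.6,1],[0,0,0,0.383,-0.165,-0.5,1],[0,0,0,-0.079,-0.184,0,1],[0,0,0,-0.079,-0.184,0,1],[0,0,0,-0.079,-0.184,0,1]]]'
python3 -m inch '[[[0,0,0,0,0,0,1],[0,0,0,0,0,0,1]]]'
python3 - <<'E'
from h import *
i,d,K,Rw,c=shot("wrist"); np.savez("w4.npz",i=i,d=d,K=K,R=Rw,c=c,t=manip.observe()["tool_pos"])
save("w4",cv2.resize(i[312:372,203:303],(800,480),interpolation=2))
xh,yh,R=frame(-113.25); t=manip.observe()["tool_pos"]; togo(t,R)
E
```

```text
time: 7.05
tool_pos: [0.5423, -0.2089, 0.1391]
eef_rot: [2.437, 1.605, -0.43]
wrist_force: [0.8, 0.4, -2.9]
grip_width: 0.0512
grip_force: 45.0
time: 7.3
tool_pos: [0.5426, -0.2079, 0.1391]
eef_rot: [2.438, 1.605, -0.429]
wrist_force: [-0.3, -0.1, -4.2]
grip_width: 0.0515
grip_force: 45.0
turn units [0.0001 0.0003 0.0001] deg 0.03 shift units [0. 0. 0.]
```

View pics/w4.png

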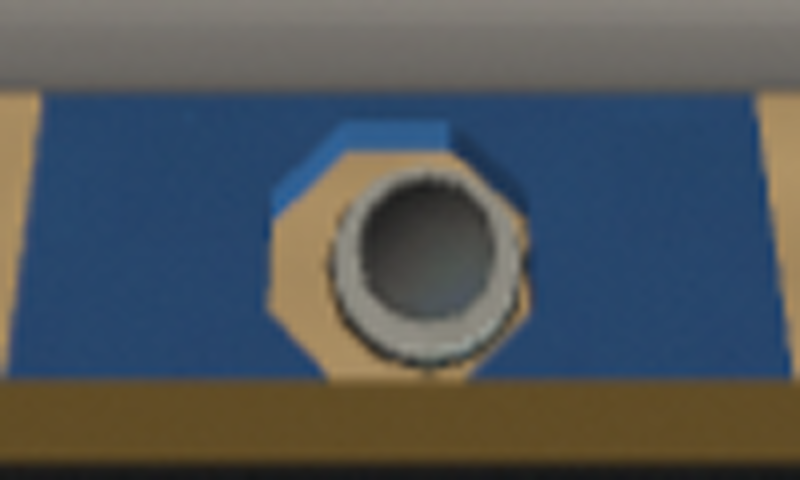

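Through the hole I can see the screw. The hole spans crop columns 268–530 (centre 399) and the washer spans columns 332–525, rows 168–362 (centre 428,265). So the screw is about 2 mm to +y of the hole.

```bash
python3 - <<'E'
from h import *
z=np.load("w4.npz"); K,Rw,c,t=[z[k] for k in("K","R","c","t")]
xh,yh,R=frame(-113.25); ct=np.array([.5502,-.2786,.135])
print("panel rel TCP",(ct-t)@xh)
def hit(u,v,x):
    u=(u+.5)/8-.5+203; v=(v+.5)/8-.5+312
    r=Rw@np.array([(u-K[0,2])/K[0,0],(v-K[1,2])/K[1,1],1]); p=c+r*((t+x*xh-c)@xh)/(r@xh)-t
    return (p@xh*1000).round(1),(p@yh*1000).round(2),(p[2]*1000).round(2)
w=(ct-t)@xh
print("hole L,R,low",hit(268,250,.028),hit(530,250,.028),hit(399,120,.028), "back low",hit(399,150,.032))
for o in(.003,.004,.005): print("washer ctr",o,hit(428.5,265,w-o),"top",hit(428,362,w-o)[2],"bot",hit(428,168,w-o)[2],"wid",hit(525,265,w-o)[1]-hit(332,265,w-o)[1])
for o in(.009,.0114): print("head ctr",o,hit(427,249,w-o),"bot",hit(427,178,w-o)[2],"top",hit(427,320,w-o)[2])
E
```

```text
panel rel TCP 0.0621040269610589
hole L,R,low (np.float64(28.0), np.float64(-9.4), np.float64(48.73)) (np.float64(28.0), np.float64(8.44), np.float64(48.75)) (np.float64(28.0), np.float64(-0.48), np.float64(39.37)) back low (np.float64(32.0), np.float64(-0.49), np.float64(39.29))
washer ctr 0.003 (np.float64(59.1), np.float64(1.89), np.float64(33.35)) top 41.0 bot 25.15 wid 15.7
washer ctr 0.004 (np.float64(58.1), np.float64(1.88), np.float64(33.88)) top 41.48 bot 25.72 wid 15.62
washer ctr 0.005 (np.float64(57.1), np.float64(1.87), np.float64(34.4)) top 41.97 bot 26.29 wid 15.530000000000001
head ctr 0.009 (np.float64(53.1), np.float64(1.71), np.float64(35.24)) bot 29.42 top 40.77
head ctr 0.0114 (np.float64(50.7), np.float64(1.69), np.float64(36.53)) bot 30.78 top 41.98
```

```bash
python3 -m inch '[[[0,0,0,0.043,-0.019,-0.168,1],[0,0,0,-0.055,-0.128,0,1],[0,0,0,-0.055,-0.129,0,1],[0,0,0,0,0,0,1],[0,0,0,0,0,0,1]]]'
python3 - <<'E'
from h import *
i,d,K,Rw,c=shot("wrist"); np.savez("w5.npz",i=i,d=d,K=K,R=Rw,c=c,t=manip.observe()["tool_pos"])
save("w5",cv2.resize(i[312:372,203:303],(800,480),interpolation=2))
xh,yh,R=frame(-113.25); t=manip.observe()["tool_pos"]; togo(t,R)
print((np.array([.5502,-.2786,.135])-t)@xh)
E
```

```text
time: 7.98
tool_pos: [0.5393, -0.2219, 0.13]
eef_rot: [2.438, 1.605, -0.43]
wrist_force: [-0.4, 0.5, -3.4]
grip_width: 0.0518
grip_force: 45.0
turn units [ 0.     -0.0003  0.0002] deg 0.03 shift units [0. 0. 0.]
0.04793345745770693
```

View pics/w5.png

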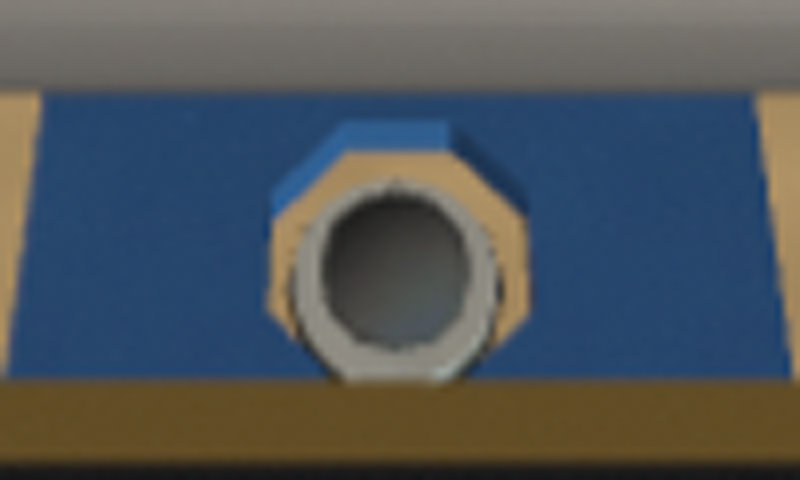

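Hole columns 268–530 and washer columns 293–500 (centre 396.5), so lateral alignment is within 0.2 mm. Now the remaining drop.

```bash
python3 - <<'E'
from h import *
z=np.load("w5.npz"); K,Rw,c,t=[z[k] for k in("K","R","c","t")]
xh,yh,R=frame(-113.25); ct=np.array([.5502,-.2786,.135]); w=(ct-t)@xh
def hit(u,v,x):
    u=(u+.5)/8-.5+203; v=(v+.5)/8-.5+312
    r=Rw@np.array([(u-K[0,2])/K[0,0],(v-K[1,2])/K[1,1],1]); p=c+r*((t+x*xh-c)@xh)/(r@xh)-t
    return (p@yh*1000).round(2),(p[2]*1000).round(2)
for o in(.003,.004,.005): print("washer ctr",o,hit(396.5,280,w-o)[0],"bot+8",hit(396,180,w-o)[1]+8)
for o in(.008,.009,.0114): print("head ctr",o,hit(396,270,w-o),"bot+5.5",hit(396,190,w-o)[1]+5.5,"top-5.5",hit(396,350,w-o)[1]-5.5)
E
```

```text
washer ctr 0.003 -0.62 bot+8 42.09
washer ctr 0.004 -0.62 bot+8 42.66
washer ctr 0.005 -0.62 bot+8 43.22
head ctr 0.008 (np.float64(-0.65), np.float64(43.7)) bot+5.5 43.19 top-5.5 43.87
head ctr 0.009 (np.float64(-0.65), np.float64(44.23)) bot+5.5 43.76 top-5.5 44.37
head ctr 0.0114 (np.float64(-0.64), np.float64(45.49)) bot+5.5 45.1 top-5.5 45.54
```

```bash
python3 -m inch '[[[0,0,0,-0.003,0.001,-0.102,1],[0,0,0,0,0,0,1],[0,0,0,-0.026,-0.061,0,1],[0,0,0,-0.026,-0.061,0,1],[0,0,0,-0.026,-0.061,0,1],[0,0,0,0,0,0,1]]]' 55
python3 -m inch '[[[0,0,0,-0.008,-0.0184,0,1],[0,0,0,-0.008,-0.0184,0,1],[0,0,0,0,0,0,1]]]'
python3 -m inch '[[[0,0,0,-0.008,-0.0184,0,1],[0,0,0,0,0,0,1]]]'
```

```text
time: 8.78
tool_pos: [0.5351, -0.2312, 0.1249]
eef_rot: [2.438, 1.605, -0.431]
wrist_force: [-0.2, 0.4, -3.9]
grip_width: 0.0516
grip_force: 55.0
time: 9.15
tool_pos: [0.5344, -0.2327, 0.1248]
eef_rot: [2.438, 1.606, -0.431]
wrist_force: [0.0, -0.2, -4.0]
grip_width: 0.0519
grip_force: 55.0
time: 9.4
tool_pos: [0.534, -0.2337, 0.1248]
eef_rot: [2.438, 1.606, -0.431]
wrist_force: [1.0, 0.8, -2.7]
grip_width: 0.0519
grip_force: 55.0
```

```bash
python3 -m inch '[[[0,0,0,-0.008,-0.0184,0,1],[0,0,0,0,0,0,1]]]'
python3 -m inch '[[[0,0,0,-0.008,-0.0184,0,1],[0,0,0,0,0,0,1]]]'
python3 -m inch '[[[0,0,0,-0.004,-0.0092,0,1],[0,0,0,0,0,0,1]]]'
```

```text
time: 9.65
tool_pos: [0.5336, -0.2346, 0.1248]
eef_rot: [2.438, 1.606, -0.431]
wrist_force: [-0.4, -0.2, -3.9]
grip_width: 0.0516
grip_force: 55.0
time: 9.9
tool_pos: [0.5334, -0.2352, 0.1248]
eef_rot: [2.438, 1.606, -0.43]
wrist_force: [0.4, 1.0, -2.7]
grip_width: 0.0516
grip_force: 55.0
time: 10.15
tool_pos: [0.5334, -0.2352, 0.1248]
eef_rot: [2.438, 1.606, -0.429]
wrist_force: [0.8, 6.0, -2.3]
grip_width: 0.0517
grip_force: 55.0
```

```bash
python3 -m inch '[[[0,0,0,0,0,-0.02,1],[0,0,0,0,0,-0.02,1],[0,0,0,0,0,0,1]]]' 60
python3 -m inch '[[[0,0,0,0,0,-0.02,1],[0,0,0,0,0,-0.02,1],[0,0,0,0,0,0,1]]]'
python3 -m inch '[[[0,0,0,0,0,-0.02,1],[0,0,0,0,0,-0.02,1],[0,0,0,0,0,0,1]]]'
```

```text
time: 10.52
tool_pos: [0.5338, -0.2354, 0.123]
eef_rot: [2.437, 1.606, -0.428]
wrist_force: [1.2, 5.0, -1.2]
grip_width: 0.0516
grip_force: 60.0
time: 10.9
tool_pos: [0.534, -0.2355, 0.1213]
eef_rot: [2.437, 1.606, -0.428]
wrist_force: [1.6, 4.5, -0.3]
grip_width: 0.0518
grip_force: 60.0
time: 11.28
tool_pos: [0.5341, -0.2355, 0.1203]
eef_rot: [2.437, 1.605, -0.428]
wrist_force: [0.8, 6.3, 4.6]
grip_width: 0.0516
grip_force: 60.0
```

```bash
python3 -m inch '[[[0,0,0,0,0,-0.02,1],[0,0,0,0,0,-0.02,1],[0,0,0,0,0,0,1]]]'
python3 -m inch '[[[0,0,0,0,0,-0.02,1],[0,0,0,0,0,-0.02,1],[0,0,0,0,0,0,1]]]'
python3 -m inch '[[[0,0,0,0,0,-0.02,1],[0,0,0,0,0,-0.02,1],[0,0,0,0,0,0,1]]]'
```

```text
time: 11.65
tool_pos: [0.5341, -0.2356, 0.1193]
eef_rot: [2.436, 1.604, -0.427]
wrist_force: [-0.0, 7.7, 10.1]
grip_width: 0.0517
grip_force: 60.0
time: 12.02
tool_pos: [0.5344, -0.2358, 0.1173]
eef_rot: [2.435, 1.605, -0.426]
wrist_force: [1.3, 5.9, 6.7]
grip_width: 0.0513
grip_force: 60.0
time: 12.4
tool_pos: [0.5347, -0.2359, 0.1162]
eef_rot: [2.435, 1.603, -0.426]
wrist_force: [-0.5, 7.9, 12.8]
grip_width: 0.0518
grip_force: 60.0
```

```bash
python3 -m inch '[[[0,0,0,-0.014,0.006,0,1],[0,0,0,-0.01,0.004,-0.01,1],[0,0,0,0,0,-0.01,1],[0,0,0,0,0,0,1]]]'
python3 -m inch '[[[0,0,0,0,0,-0.02,1],[0,0,0,0,0,-0.01,1],[0,0,0,0,0,0,1]]]'
python3 - <<'E'
from h import *
xh,yh,R=frame(-113.25); s=manip.observe(); t=s["tool_pos"]; togo(t,R)
print("lat drift",(t-np.array([.5334,-.2352,.1248]))@yh, "in",(t-np.array([.5334,-.2352,.1248]))@xh,"F xh,yh,z",s["wrist_force"]@xh,s["wrist_force"]@yh,s["wrist_force"][2])
E
```

```text
time: 12.9
tool_pos: [0.5346, -0.2359, 0.1153]
eef_rot: [2.433, 1.603, -0.424]
wrist_force: [1.8, 6.3, 11.2]
grip_width: 0.0517
grip_force: 60.0
time: 13.28
tool_pos: [0.5346, -0.2359, 0.1139]
eef_rot: [2.433, 1.603, -0.424]
wrist_force: [0.3, 6.8, 11.4]
grip_width: 0.052
grip_force: 60.0
turn units [ 0.0018  0.0039 -0.0009] deg 0.4 shift units [0. 0. 0.]
lat drift 0.0014029077996563339 in 0.00011918016688579043 F xh,yh,z -6.3802719428708174 -2.467263224081629 11.440858783487757
```

```bash
python3 -m inch '[[[0,0,0,-0.006,0.003,-0.02,1],[0,0,0,0,0,-0.02,1],[0,0,0,0,0,0,1]]]'
python3 -m inch '[[[0,0,0,0,0,-0.02,1],[0,0,0,0,0,0,1]]]'
python3 -m inch '[[[0,0,0,0,0,-0.02,1],[0,0,0,0,0,0,1]]]'
```

```text
time: 13.65
tool_pos: [0.5347, -0.2359, 0.112]
eef_rot: [2.432, 1.603, -0.423]
wrist_force: [0.8, 6.4, 11.6]
grip_width: 0.0518
grip_force: 60.0
time: 13.9
tool_pos: [0.5347, -0.2359, 0.1109]
eef_rot: [2.433, 1.603, -0.423]
wrist_force: [1.9, 6.1, 11.3]
grip_width: 0.0516
grip_force: 60.0
time: 14.15
tool_pos: [0.5347, -0.2359, 0.1108]
eef_rot: [2.432, 1.602, -0.423]
wrist_force: [1.3, 7.6, 17.3]
grip_width: 0.0518
grip_force: 60.0
```

```bash
python3 -m inch '[[[0,0,0,0,0,-0.02,1],[0,0,0,0,0,0,1]]]'
python3 -m inch '[[[0,0,0,0,0,-0.01,1],[0,0,0,0,0,0,1],[0,0,0,0,0,0,1]]]'
python3 - <<'E'
from h import *
i,d,K,Rw,c=shot("wrist"); 
save("w6",cv2.resize(i[282:384,193:313],(706,600),interpolation=2))
E
```

```text
time: 14.4
tool_pos: [0.5347, -0.2359, 0.1107]
eef_rot: [2.432, 1.602, -0.423]
wrist_force: [0.5, 9.6, 21.2]
grip_width: 0.0518
grip_force: 60.0
time: 14.78
tool_pos: [0.5347, -0.2359, 0.1106]
eef_rot: [2.432, 1.601, -0.423]
wrist_force: [0.3, 10.4, 22.9]
grip_width: 0.0512
grip_force: 60.0
```

View pics/w6.png

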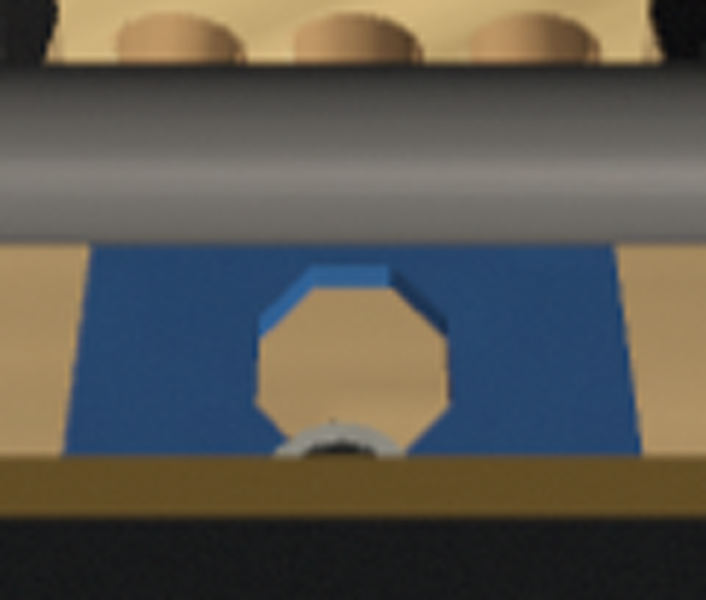

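The washer now overlaps the plate around the slot (340,440 in the crop), and the holder stopped hard after 14 mm of travel. I relieve the push and check for plumb before opening.

```bash
python3 -m inch '[[[0,0,0,0,0,0.02,1],[0,0,0,0,0,0.02,1],[0,0,0,0,0,0,1]]]'
python3 - <<'E'
from h import *
xh,yh,R=frame(-113.25); s=manip.observe(); t=s["tool_pos"]
Rc=cv2.Rodrigues(s["eef_rot"])[0]; r=np.degrees(cv2.Rodrigues(R@Rc.T)[0].ravel())
print("to correct deg about xh,yh,z",r@xh,r@yh,r[2],"F",s["wrist_force"]@xh,s["wrist_force"]@yh,s["wrist_force"][2],s["wrist_torque"])
togo(t,R)
E
```

```text
time: 15.2
tool_pos: [0.5347, -0.2359, 0.1107]
eef_rot: [2.432, 1.603, -0.423]
wrist_force: [1.2, 6.7, 13.3]
grip_width: 0.0518
grip_force: 60.0
to correct deg about xh,yh,z -0.44868160389359474 0.013419265078487813 -0.08457501417085457 F -6.6058275935501305 -1.4864477820961264 13.276719710429985 [ 0.83872554 -0.27584406  0.20606921]
turn units [ 0.0021  0.0045 -0.0009] deg 0.46 shift units [0. 0. 0.]
```

```bash
python3 -m inch '[[[0.003,0.007,0,0,0,0,1],[0.003,0.007,0,0,0,0,1],[0,0,0,0,0,0,1]]]'
python3 - <<'E'
from h import *
xh,yh,R=frame(-113.25); s=manip.observe(); t=s["tool_pos"]
Rc=cv2.Rodrigues(s["eef_rot"])[0]; r=np.degrees(cv2.Rodrigues(R@Rc.T)[0].ravel())
print("to correct deg about xh,yh,z",r@xh,r@yh,r[2],"F",s["wrist_force"]@xh,s["wrist_force"]@yh,s["wrist_force"][2],s["wrist_torque"])
E
```

```text
time: 15.58
tool_pos: [0.5336, -0.2354, 0.1106]
eef_rot: [2.445, 1.616, -0.447]
wrist_force: [-1.1, 8.7, 14.1]
grip_width: 0.0515
grip_force: 60.0
to correct deg about xh,yh,z 1.0504013979818896 0.01638670546099308 0.006942931687010902 F -7.567348384723276 -4.456007790272315 14.05968365376459 [ 0.74313163 -0.22070349 -0.02630938]
```

```bash
python3 -m inch '[[[-0.0042,-0.0098,0,0,0,0,1],[0,0,0,0,0,0,1]]]'
python3 - <<'E'
from h import *
xh,yh,R=frame(-113.25); s=manip.observe(); t=s["tool_pos"]
Rc=cv2.Rodrigues(s["eef_rot"])[0]; r=np.degrees(cv2.Rodrigues(R@Rc.T)[0].ravel())
print("to correct deg about xh,yh,z",r@xh,r@yh,r[2],"F",s["wrist_force"]@xh,s["wrist_force"]@yh,s["wrist_force"][2],s["wrist_torque"])
E
```

```text
time: 15.82
tool_pos: [0.5342, -0.2357, 0.1106]
eef_rot: [2.436, 1.607, -0.43]
wrist_force: [0.6, 6.7, 13.7]
grip_width: 0.0521
grip_force: 60.0
to correct deg about xh,yh,z 0.022777271610740092 0.018424473034885668 -0.07957055259839586 F -6.380982178303865 -2.100968867282959 13.679892908241271 [ 0.94135458 -0.05241308  0.18743071]
```

```bash
python3 -m inch '[[[0,0,0,0,0,0.02,1],[0,0,0,0.004,0.009,0.02,1],[0,0,0,0,0,0,1]]]'
python3 -m inch '[[[0,0,0,0,0,0,0.3],[0,0,0,0,0,0,0.2],[0,0,0,0,0,0,0.1],[0,0,0,0,0,0,0],[0,0,0,0,0,0,0]]]'
```

```text
time: 16.2
tool_pos: [0.5341, -0.2356, 0.1106]
eef_rot: [2.437, 1.608, -0.432]
wrist_force: [3.2, 3.4, 6.5]
grip_width: 0.052
grip_force: 60.0
time: 16.82
tool_pos: [0.5316, -0.2349, 0.1087]
eef_rot: [2.441, 1.61, -0.438]
wrist_force: [0.5, 0.3, 0.7]
grip_width: 0.0937
grip_force: 0.0
```

```bash
python3 -m inch '[[[0,0,0,0.03,0.07,0.2,0],[0,0,0,0.054,0.126,0.376,0],[0,0,0,0.054,0.126,0.376,0],[0,0,0,0.054,0.126,0.376,0],[0,0,0,0.054,0.126,0.376,0],[0,0,0,0.054,0.226,0.376,0],[0,0,0,0.1,0.5,0.1,0],[0,0,0,0,0,0,0]]]'
python3 - <<'E'
from h import *
w,d,K,Rw,c=shot("wrist"); s=shot("side"); np.savez("w7.npz",i=w,d=d,K=K,R=Rw,c=c)
save("end",np.hstack([cv2.resize(w,(480,360)),cv2.resize(s[0][70:190,230:380],(320,360))[:, :]]))
P=cloud(d,K,Rw,c); xh,yh,R=frame(-113.25)
m=(abs(P[...,2]-.1477)<.006)&(np.hypot(P[...,0]-.534,P[...,1]+.236)<.06)
q=P[m]
if len(q): print(len(q),q[:,2].mean(),cv2.minAreaRect(np.float32(q[:,:2]*1000)))
E
```

```text
time: 17.82
tool_pos: [0.5526, -0.1687, 0.219]
eef_rot: [2.438, 1.612, -0.435]
wrist_force: [-0.6, -0.6, 0.5]
grip_width: 0.094
grip_force: 0.0
2992 0.14637822664133227 ((532.8388671875, -238.67474365234375), (62.79690933227539, 100.48882293701172), 66.78470611572266)
```

View pics/end.png

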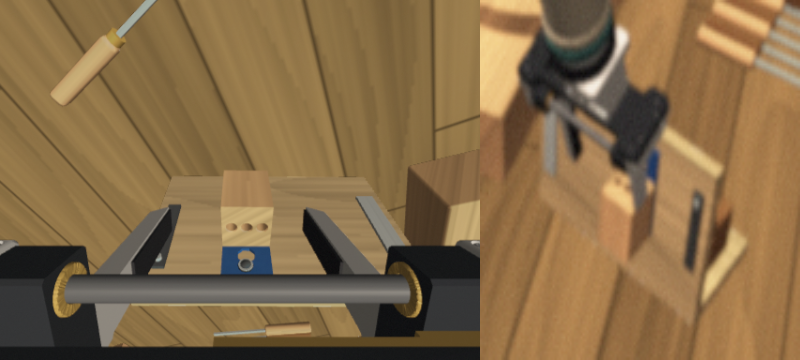

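The holder hangs flat on the panel, with the screw up in the slot at wrist view (245,264), above the round hole at (245,255). The gripper is open and clear, and nothing else has moved. Handing in.

```bash
python3 -c "
from plant import manip
print(manip.finish_job())"
```

```text
the job is handed in; nothing more can be done
None
```

The largest riffler holder is hung on the panel screw, pressed down to a hard stop, plumb by the tool reading just before release and let go; the mallet, tin, gouge and pencil were not touched, and I handed the job in after about 18 of the 64 s (no verdict was shown).

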